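# Latch the drawer of an RF shield box

## Robot

A 6-joint arm with a two-finger parallel gripper is mounted at the origin on the work surface. World frame = base frame: x ahead of the robot, y to its left, z up, the work surface at z = 0. Lengths are in m, angles in rad, forces in N, time in s.
With the tool pointing down it reaches from about 0.35 to 0.975 m from the base axis. Payload 17.4 kg.
Tool frame: the origin (TCP) lies between the finger pads; the fingertips stand 17 mm ahead of it and the grasp point (between the pads) lies 2 mm behind it (arm.tips_ahead is the distance from the TCP to the fingertips, in m); z points along the fingers, y is the direction in which the jaws open and shut (so a half turn about z gives the same grasp; the last joint's range is limited). The gripper opens to 85 mm and grips with 20 to 120 N. Pads are 22 mm wide; open, the fingers measure 114 mm over their backs; the gripper's body (76 mm by 85 mm) begins 54 mm behind the grasp point. The pads swing forward as they close: fully open they stand 13 mm farther back than shut.
Start: joints at [1.086, 0.116, 1.442, -0, 1.584, -0.038], TCP at [0.292, 0.609, 0.248] pointing down, gripper open.
Joint ranges: [-2.83, 2.83], [-0.83, 2.19], [0.07, 2.5], [-1.14, 4.28], [0.01, 3], [-2.97, 2.97]. Speed limits (rad/s): [1.89, 1.89, 2.22, 3.14, 3.14, 3.14].

## Interface

Orientations are given as [roll, pitch, yaw] about the fixed x, y, z axes, in that order (R = Rz(yaw) Ry(pitch) Rx(roll)).
In Python, from workcell import arm gives the robot as it stands.
- The arm moves only by the tool move_arm, never from a script. Its argument "plan" is a list of rows, each a list of 3 entries, a list of its own where there are three numbers: the shift along the world's x, y, z in mm, then the turn, a rotation vector about the world's x, y, z in rad, then the opening, from 0 (shut) to 1 (fully open). In form: [[[x, y, z], [wx, wy, wz], jaw], ...]. A call has 1 to 12 rows; each row is the pose to reach, as a shift and turn from the pose commanded when the call began; what a row does not reach only later rows make up. A row lasts 1/8 s, in which the tool goes at most 62.5 mm and 10.7 degrees, less where a joint would pass 70% of its speed; a pose out of reach is approached as far as the arm can. A call with a gripper value outside its range is refused whole. The fingers move at their own pace and stop on an object; "grip_force" is the grip in N (left out, the last holds). Time passes only in rows, so rows that repeat a pose let the fingers close. It gives the time, the measured TCP pose, the force and the opening at its end, in the units of the state.
- arm.read_state(): the state, without advancing time (a new reading comes with each control period).
- arm.camera(name): name is "scene" or "top" or "wrist"; returns a dict with "color" (400x640x3 uint8, red, green, blue), "fx", "fy", "cx", "cy" (pixels), "origin" and "rotation" of the camera in the world. Camera axes: x right, y up, looking along -z (the intrinsics and any distortion apply to the point x, -y, -z); pixel columns grow to the right and rows downward; lengths in m; the calibration is good to about 2 mm. A picture is of the moment at which its call begins. There is no depth.
- arm.close_job(): hands the job in, once; it reports no verdict.
The state is a dict: "clock": time; "qpos": joint angles; "qvel": joint speeds; "joint_torque": joint torques, N m; "position": TCP position; "orientation": TCP orientation; "force": force on the tool from outside, world axes, zero at the start; "torque": the same for the moment, N m; "opening": opening from 0.0 (shut) to 1.0 (fully open).
Only numpy, scipy, OpenCV 4.12 (cv2) and the standard library are available. Lean on these libraries where they do the work, as an engineer would, in place of code of your own. Each camera call takes 0.05 s, during which the arm holds its last target. There are 200 camera calls.

## Task

Close the shielded test box: gently push its drawer in until the door meets the gasket, hook the wire loop of the draw latch under the lip of the keeper on top of the door, then push the latch lever back past centre until it snaps down and the drawer stays pulled tight. Work by feel, without forcing the drawer, the loop or the lever, and leave everything else on the bench where it is.

Things in the scene. Friction and masses are not known exactly. Their poses are not given: they have to be found in the camera images.
- shield_box: Bare aluminium RF shield box, fixed on the bench: 240 mm wide (y), 220 deep (x), flat top 100 mm above the bench. Origin on the bench under its middle; z up. Its -x side is the open front; the drawer goes in along +x. A steel draw latch sits on the middle of its top near the front and moves only in the plane y = 0. A small splitter block lies at the rear of the top, at y about -85 mm.
- drawer (a joint): Drawer slide (m): 0 when the door just touches the rubber gasket round the box's mouth, grows as it is pulled out (to 0.085), negative when the gasket is squeezed. Slides with about 2 N. The gasket is springy, about 25 N per mm: the hand only brings the door to it, the latch later squeezes it to about -0.0037. A push of 5 to 10 N is plenty; 25 N is forcing it.
- door_face (a point): Middle of the upper edge of the door's outer (-x) face; moves with the drawer; axes as the box. The door is an upright slab 240 mm wide (y), 22 mm thick, from 8 to 100 mm above the bench, flush with the box top. A bar pull 110 mm long stands 35 mm out from it, 48 mm above the bench. Pushed about 80 mm to one side in y, the gripper keeps clear of the raised loop.
- keeper_seat (a point): On the steel keeper hook on the door's top; moves with the drawer; axes as the box; 120.5 mm above the bench. The loop's bar axis lies here when hooked. In this frame (mm): flat ledge at z -2.5, x -12 to +10, y +-17; upright wall, outer face at x +2.5. Seated: bar axis at x -3.5 to +3, z -3 to +4.5, that is under the lip and near the wall.
- keeper_lip (a point): Outer edge of the keeper's lip, at mid-thickness; axes as the box. The lip is 26 mm wide (y) and 4 mm thick, 4.5 mm out from the seat point (toward -x); its underside is 7 mm above the ledge, its top 29 mm above the box top. The 5 mm bar must go down outside the lip (bar axis 3 mm or more beyond this edge toward -x) to the ledge, then be drawn toward +x under the lip.
- loop_bar (a point): Middle of the end bar of the wire loop, on its axis. The loop is a stiff U of 5 mm steel wire: end bar along y, 46 mm wide overall, two straight side wires 41 mm apart (centres). This frame turns with the loop: its +x runs from the bar along the side wires to the pins, y across. Grip it over both side wires just behind the bar, fingers closing along y, from above.
- loop_pin (a point): Middle of the pin axis on the lever on which the loop swings, 92.4 mm from the loop's bar and 22 mm from the lever's pivot. The loop stays by friction at the angle it is left (0.3 N at the bar turns it). Moving the bar swings the loop and takes the lever along (about 4 N). Before the lever is thrown, press or pull the loop on the keeper with a few N only; 25 N is forcing it.
- loop (a joint): Angle of the loop on the lever's pins (rad), grows as the bar goes down. Elevation of the loop above horizontal, seen from pins to bar, is (lever - loop) rad.
- lever (a joint): Lever angle (rad): 0 tipped fully toward the door, grows as pushed back; handle upright at 0.63, passes centre at about 2.0, stops closed, lying back over the box top, at 2.12. Unloaded it stays where left (1 N at its end moves it). With the loop hooked it needs up to about 8 N at its end between 1.3 and 1.9, then snaps over by itself; 25 N is forcing it.
- lever_pivot (a point): Lever pivot axis, y = 0, 30 mm above the box top, axes as the box. Angles counted from the -x direction upward: loop pins at (1.047 + lever) rad, 22 mm out; handle at (0.942 + lever) rad.
- lever_end (a point): Middle of the handle near its end, 78 mm from the pivot axis. The handle is a steel strip 22 mm wide (y), 3 mm thick, straight from 13 to 79 mm from the pivot; its last 15 mm bend by 18 degrees to the door side (the upper side when closed).

How it is judged:
On the way, in this order (a step that is already met when the one before it is completed fails the run):
1. the drawer is pushed in, within 12 mm of the gasket (value of joint drawer below 0.012 m), for 0.2 s.
2. the loop's bar sits under the keeper's lip with the lever still up (x of loop_bar in the frame of keeper_seat between -0.0035 and 0.003 m and z of loop_bar in the frame of keeper_seat between -0.003 and 0.0045 m and value of joint lever below 1.6 rad), for 0.2 s.
At the end, for the whole second after the job is handed in: The lever is past centre on its stop (lever above 2.05 rad) and at rest, the loop's bar is seated under the keeper's lip (axis between -3.5 and +3 mm in x and -3 and +4.5 mm in z of the seat point), and the drawer is pulled tight on its gasket (drawer below -0.0025 m) (value of joint drawer below -0.0025 m and value of joint lever above 2.05 rad and x of loop_bar in the frame of keeper_seat between -0.0035 and 0.003 m and z of loop_bar in the frame of keeper_seat between -0.003 and 0.0045 m and velocity of joint lever below 0.05 rad/s); the robot touches nothing.
It fails at once if the drawer pushed by the robot with more than 25 N (contact force between any of the arm, the fingers and drawer above 25 N).
It fails at once if the lever pushed with more than 25 N (contact force between any of the arm, the fingers and lever_c0 above 25 N or contact force between any of the arm, the fingers and lever_c1 above 25 N).
It fails at once if the loop forced against the keeper or door with more than 25 N before the lever is thrown (value of joint lever below 1.2 rad and contact force between loop and drawer above 25 N).
It fails at once if another thing on the bench moved by more than 20 mm (distance of any of tape_roll, splitter, eval_board, mouse, screwdriver, flux_jar, parts_tray, pocket_meter from where it was at the start of the episode above 0.02 m).
It also fails if it takes over 69 s, if anything falls off the work surface, if the arm or the gripper's body presses on something with over 40 N, if the wrist force passes 120 N, or if a joint passes its speed limit or range.

## Working session

There is one attempt and no reset: what is moved stays moved. The work goes in short steps, Python scripts to look and compute and a tool call to move; the robot and the scene stay as the last step left them, time stands still between calls to the robot, and variables do not carry over. Pictures are saved under pics/ and viewed, about 8 in all and at most 12, crops included, and the job is handed in when it is done.

Besides the shell and the picture viewer there is one more tool, called after "Request:" as name(argument=value, ...), one argument or row to a line, values as JSON. move_arm: Moves the arm, as the interface text tells. Its arguments: {"type":"object","properties":{"plan":{"type":"array"},"grip_force":{"type":"number"}},"required":["plan"]}

```bash
mkdir -p pics; ls; cat > h.py <<'E'
from workcell import arm
import numpy as np, cv2
def shot(n,f):
    c=arm.camera(n); cv2.imwrite(f'pics/{f}.png',c['color'][...,::-1]); np.savez(f'pics/{f}.npz',**c); return c
def ray(c,u,v):
    d=np.array([(u-c['cx'])/c['fx'],-(v-c['cy'])/c['fy'],-1.]); return np.array(c['origin']),np.array(c['rotation'])@d
def onz(c,u,v,z):
    o,d=ray(c,u,v); return o+d*(z-o[2])/d[2]
def proj(c,p):
    q=np.array(c['rotation']).T@(np.array(p)-np.array(c['origin'])); return c['cx']+c['fx']*q[0]/-q[2], c['cy']-c['fy']*q[1]/-q[2]
def tri(c1,p1,c2,p2):
    o1,d1=ray(c1,*p1);o2,d2=ray(c2,*p2)
    s=np.linalg.lstsq(np.c_[d1,-d2],o2-o1,rcond=None)[0]; a=o1+s[0]*d1;b=o2+s[1]*d2
    return (a+b)/2,np.linalg.norm(a-b)
E
python3 - <<'E'
from h import *
a=shot('scene','s0');b=shot('top','t0')
for c in(a,b): print({k:v for k,v in c.items() if k!='color'})
print(arm.read_state())
E
```

```text
pics
{'fx': 429.8557606089406, 'fy': 429.8557606089406, 'cx': 324.00094656747734, 'cy': 194.14692428025938, 'origin': array([ 1.04648794, -0.26401   ,  0.65462536]), 'rotation': array([ 0.69955723, -0.01242332,  1.01943457])}
{'fx': 377.2762470387398, 'fy': 377.2762470387398, 'cx': 314.72483566792914, 'cy': 200.1942619057998, 'origin': array([ 0.63627237, -0.02750937,  0.77597961]), 'rotation': array([ 0.07300369,  0.01789414, -1.54611811])}
{'clock': 0.1, 'qpos': array([ 1.08620686e+00,  1.16462315e-01,  1.44218336e+00, -1.04458570e-05,
        1.58398593e+00, -3.78229007e-02]), 'qvel': array([-0.00016195, -0.00108409, -0.0025069 , -0.0006757 ,  0.00180684,
       -0.00071198]), 'joint_torque': array([ 2.58324275e-03, -7.33669424e+01, -6.33787608e+01,  1.14841214e-04,
        5.27289289e-03,  1.74039650e-05]), 'position': array([0.29159353, 0.60861093, 0.24762898]), 'orientation': array([-3.14055405e+00, -2.88492212e-05,  2.69482594e+00]), 'force': array([ 0.24544821, -0.36225197, -0.69108508]), 'torque': array([0.01072273, 0.01222285, 0.00541426]), 'opening': 1.0019658066878434}
```

```bash
python3 - <<'E'
s=open('h.py').read()
s=s.replace("import numpy as np, cv2","import numpy as np, cv2\nfrom scipy.spatial.transform import Rotation as Ro",1).replace("c=arm.camera(n);","c=arm.camera(n); c['rotation']=Ro.from_euler('xyz',c['rotation']).as_matrix();")
s+="""
def load(f):
    c=dict(np.load(f'pics/{f}.npz')); 
    if c['rotation'].ndim==1: c['rotation']=Ro.from_euler('xyz',c['rotation']).as_matrix()
    return c
"""
open('h.py','w').write(s)
E
```

```text
(no output)
```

View pics/s0.png

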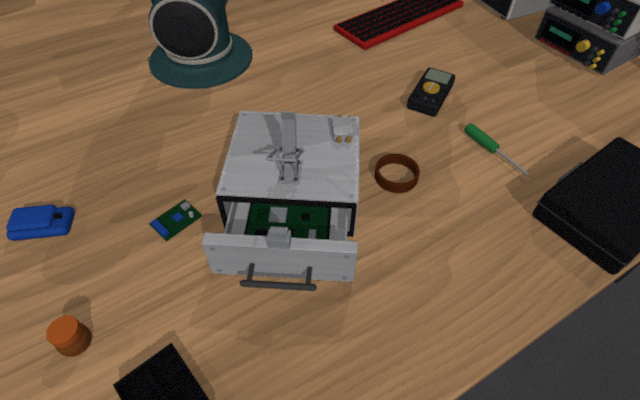

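View pics/t0.png

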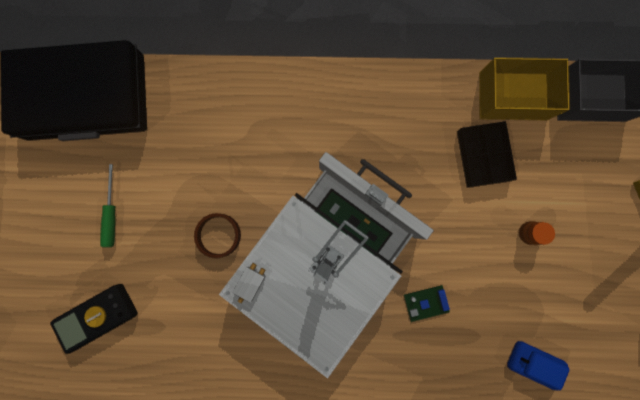

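```bash
python3 - <<'E'
from h import *
t=load('t0');s=load('s0')
P={k:onz(t,*k,0.1) for k in[(296,197),(400,270),(328,376),(220,295)]}
v=list(P.values())
for p in v: print(p, proj(s,p))
c=sum(v)/4; print('c',c)
xd=(v[3]+v[2]-v[0]-v[1])[:2]; yd=(v[0]+v[3]-v[1]-v[2])[:2]
for i in range(4): print(np.linalg.norm(v[i]-v[(i+1)%4]))
print(np.arctan2(xd[1],xd[0]), np.arctan2(yd[1],yd[0])) 
for k in [(321,162),(430,236)]: print('door',onz(t,*k,0.1))
im=t['color'][140:290,270:450,::-1]; cv2.imwrite('pics/c1.png',np.hstack([cv2.resize(im,None,fx=3,fy=3,interpolation=2)]))
im=s['color'][100:300,195:375,::-1]; cv2.imwrite('pics/c2.png',cv2.resize(im,None,fx=3,fy=3,interpolation=2))
a=cv2.imread('pics/c1.png');b=cv2.resize(cv2.imread('pics/c2.png'),(405,450));cv2.imwrite('pics/c3.png',np.hstack([cv2.resize(a,(395,330)),b[:330]]) )
E
```

```text
[0.69037782 0.01963866 0.1       ] (np.float64(352.92886914949787), np.float64(201.19817333730774))
[ 0.56537136 -0.16780336  0.1       ] (np.float64(218.21081797236474), np.float64(196.29779777503214))
[ 0.37992774 -0.04479921  0.1       ] (np.float64(239.59196584625795), np.float64(111.1451509906792))
[0.51306571 0.1495022  0.1       ] (np.float64(357.0564897355272), np.float64(116.04142348859625))
c [ 0.53718566 -0.01086543  0.1       ]
0.22530229683891134
0.22252945461195894
0.23553929427521603
0.21978198276124472
2.532832982685754 0.9762056239822222
door [ 0.75495139 -0.02384018  0.1       ]
door [ 0.62648808 -0.22033074  0.1       ]
```

View pics/c1.png

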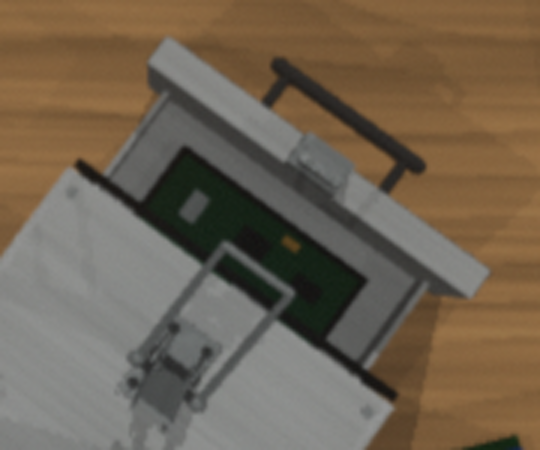

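View pics/c2.png

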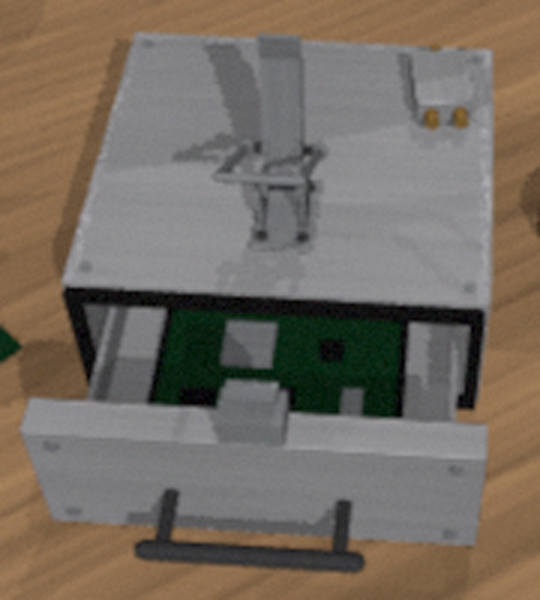

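```bash
cat >> h.py <<'E'
def T(b): 
    x,y,a=b; M=np.eye(4); M[:2,:2]=[[np.cos(a),-np.sin(a)],[np.sin(a),np.cos(a)]]; M[:2,3]=x,y; return M
def w(b,p): return (T(b)@np.r_[p,1])[:3]
def bx(b,p): return (np.linalg.inv(T(b))@np.r_[p,1])[:3]
def ony(b,c,u,v,y=0):
    o,d=ray(c,u,v); o=bx(b,o); d=T(b)[:3,:3].T@d; return o+d*(y-o[1])/d[1]
E
python3 - <<'E'
from h import *
from scipy.optimize import least_squares
t=load('t0');s=load('s0')
C=np.array([[-.11,-.12,.1],[-.11,.12,.1],[.11,.12,.1],[.11,-.12,.1]])
obs=[(t,[(292.3,196),(400.7,275),(328,376),(220,295)]),(s,[(358.3,200),(217,196),(240,111.7),(359,116.7)])]
f=lambda b,o=obs: np.concatenate([np.subtract(proj(c,w(b,C[i])),q[i]) for c,q in o for i in range(4)])
for o in (obs,obs[:1],obs[1:]):
    r=least_squares(f,[.537,-.011,2.54],args=(o,),loss='soft_l1'); print(r.x,f(r.x,o).round(1))
b=least_squares(f,[.537,-.011,2.54],loss='soft_l1').x; np.save('b.npy',b)
print('bar tri',[bx(b,x) if i==0 else x for i,x in enumerate(tri(t,(356.6,229.7),s,(283.3,160)))])
print('bar y0 ',ony(b,t,356.6,229.7),ony(b,s,283.3,160))
print('handle end scene',ony(b,s,288,112.7),'x-plane:')
# door upper outer edge: top crop (175,40)->(490,272); scene crop (25,433)-(487,462)
for c,l in((t,[(328.3,153),(433.3,231)]),(s,[(203.3,244),(357,254)])):
    print('door edge',[bx(b,onz(c,*q,.1)).round(4) for q in l])
# keeper lip top
for c,l in((t,[(372,185)]),(s,[(279,228)])): print('keeper',[bx(b,onz(c,*q,.129)).round(4) for q in l])
E
```

```text
[ 0.53654805 -0.00864115  2.53826502] [-0.7 -1.8  0.4 -1.3  0.1  1.2 -1.7 -0.6  0.3  1.2 -1.4 -1.7 -0.9 -1.1
 -0.4 -0.9]
[ 0.53510311 -0.00934581  2.53526483] [-0.1 -1.   0.9 -0.2  0.2  2.1 -1.4 -0.1]
[ 0.53870733 -0.0083119   2.54362862] [ 1.5  1.7 -0.5 -0.6 -0.7 -0.3  0.1 -0.6]
bar tri [array([-0.121498  ,  0.0011088 ,  0.20124533]), np.float64(0.005209522333283615)]
bar y0  [-0.11934517  0.          0.24889817] [-0.11282068  0.          0.19239774]
handle end scene [-0.03352074  0.          0.21805098] x-plane:
door edge [array([-0.2095, -0.1103,  0.1   ]), array([-0.2049,  0.123 ,  0.1   ])]
door edge [array([-0.2094,  0.1175,  0.1   ]), array([-0.2133, -0.1176,  0.1   ])]
keeper [array([-0.2033, -0.0138,  0.129 ])]
keeper [array([-0.193 ,  0.0012,  0.129 ])]
```

Request:
move_arm(
  plan=[
    [[30, -50, 30], [0, 0, -0.05], 0],
    [[58, -103, 60], [0, 0, -0.1], 0],
    [[85, -155, 80], [0, 0, -0.157], 0],
    [[112, -210, 80], [0, 0, -0.157], 0],
    [[138, -265, 80], [0, 0, -0.157], 0],
    [[163, -320, 80], [0, 0, -0.157], 0],
    [[190, -375, 80], [0, 0, -0.157], 0],
    [[216, -430, 80], [0, 0, -0.157], 0],
    [[242, -485, 80], [0, 0, -0.157], 0],
    [[268, -540, 80], [0, 0, -0.157], 0],
    [[294, -595, 80], [0, 0, -0.157], 0],
    [[320, -650, 80], [0, 0, -0.157], 0],
  ],
)

```text
clock: 1.6
position: [0.6121, -0.0433, 0.3281]
orientation: [-3.142, -0.0, 2.538]
force: [0.8, 0.6, -0.6]
opening: 0.005
```

Request:
move_arm(
  plan=[
    [[20, -45, 0], [0, 0, 0], 0],
    [[40, -90, 0], [0, 0, 0], 0],
    [[62, -135, 0], [0, 0, 0], 0],
    [[82, -180, 0], [0, 0, 0], 0],
    [[82, -180, 0], [0, 0, 0], 0],
    [[82, -180, 0], [0, 0, 0], 0],
  ],
)

```text
clock: 2.35
position: [0.6936, -0.221, 0.3278]
orientation: [-3.142, -0.001, 2.538]
force: [-0.7, -0.2, -0.2]
opening: -0.003
```

```bash
python3 - <<'E'
from h import *
b=np.load('b.npy'); s=arm.read_state(); print(s,bx(b,s['position']),arm.tips_ahead)
c=shot('wrist','w1'); print(c['origin'],c['rotation'])
E
```

```text
{'clock': 2.35, 'qpos': array([-3.43630534e-01,  2.24356475e-01,  1.19242496e+00,  2.01033902e-04,
        1.72569142e+00, -1.31039820e+00]), 'qvel': array([ 1.68468197e-02, -2.19374748e-02,  5.65872219e-03, -1.51362483e-03,
       -9.54957750e-06,  1.09314503e-03]), 'joint_torque': array([-2.02949479e+00, -8.02870488e+01, -6.38152599e+01, -8.80127703e-02,
       -4.88481461e-02, -4.60576988e-02]), 'position': array([ 0.69355781, -0.22103281,  0.32780059]), 'orientation': array([-3.14155799e+00, -9.01661846e-04,  2.53759490e+00]), 'force': array([-0.71614853, -0.23160817, -0.24040812]), 'torque': array([-0.02200411, -0.04829998,  0.03437879]), 'opening': -0.0030335950734430624} [-0.24979802  0.08580926  0.32780059] 0.017
[ 0.63912555 -0.18324159  0.45296285] [[ 5.67625589e-01 -7.94364423e-01 -2.16301535e-01]
 [ 8.23286653e-01  5.47852591e-01  1.48514731e-01]
 [ 5.26538104e-04 -2.62378928e-01  9.64964777e-01]]
```

View pics/w1.png

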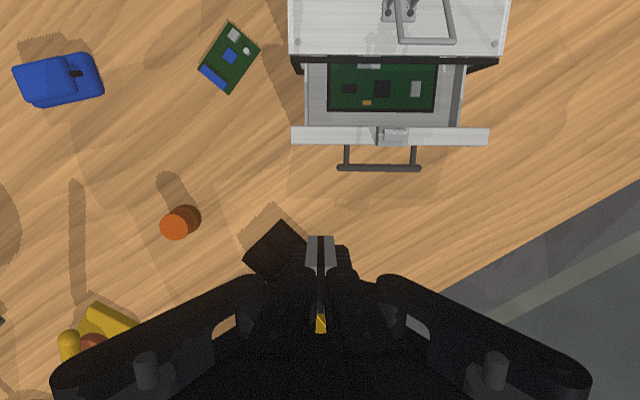

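Request:
move_arm(
  plan=[
    [[0, 0, -60], [0, 0, 0], 0],
    [[0, 0, -120], [0, 0, 0], 0],
    [[0, 0, -180], [0, 0, 0], 0],
    [[0, 0, -240], [0, 0, 0], 0],
    [[0, 0, -247], [0, 0, 0], 0],
    [[0, 0, -247], [0, 0, 0], 0],
  ],
)

```text
clock: 3.15
position: [0.6943, -0.2209, 0.0836]
orientation: [3.141, 0.002, 2.538]
force: [-0.2, -0.6, 0.5]
opening: 0.002
```

```bash
python3 - <<'E'
from h import *
b=np.load('b.npy'); s=arm.read_state(); print(bx(b,s['position']),s['force'])
t=shot('top','t1');s=shot('scene','s1');shot('wrist','w2')
E
```

```text
[-0.25033251  0.08525499  0.08364606] [-0.16997719 -0.55674148  0.5059074 ]
```

View pics/w2.png

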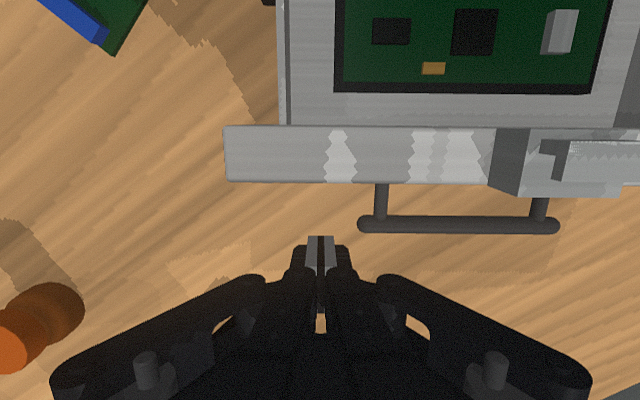

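```bash
python3 - <<'E'
from h import *
b=np.load('b.npy'); c=load('w2')
for q in[(225,182),(320,182),(500,184)]: print(bx(b,onz(c,*q,.1)))
E
```

```text
[-0.20662596  0.12221354  0.1       ]
[-0.20662917  0.0852017   0.1       ]
[-0.20743138  0.0148251   0.1       ]
```

Request:
move_arm(
  plan=[
    [[-8, 6, 0], [0, 0, 0], 0],
    [[-16, 11, 0], [0, 0, 0], 0],
    [[-19, 13, 0], [0, 0, 0], 0],
    [[-22, 15, 0], [0, 0, 0], 0],
    [[-25, 17, 0], [0, 0, 0], 0],
    [[-28, 19, 0], [0, 0, 0], 0],
    [[-31, 21, 0], [0, 0, 0], 0],
    [[-34, 23.5, 0], [0, 0, 0], 0],
    [[-38, 26, 0], [0, 0, 0], 0],
    [[-42, 29, 0], [0, 0, 0], 0],
    [[-46, 32, 0], [0, 0, 0], 0],
    [[-50, 34.5, 0], [0, 0, 0], 0],
  ],
)

```text
clock: 4.8
position: [0.6434, -0.1865, 0.0813]
orientation: [3.141, 0.0, 2.538]
force: [2.3, -0.3, -0.4]
opening: 0.004
```

Request:
move_arm(
  plan=[
    [[-4, 3, 0], [0, 0, 0], 0],
    [[-8, 5.5, 0], [0, 0, 0], 0],
    [[-12, 8, 0], [0, 0, 0], 0],
    [[-16, 11, 0], [0, 0, 0], 0],
    [[-19, 13, 0], [0, 0, 0], 0],
    [[-21, 14.5, 0], [0, 0, 0], 0],
    [[-21, 14.5, 0], [0, 0, 0], 0],
  ],
)

```text
clock: 5.68
position: [0.6224, -0.1722, 0.0813]
orientation: [-3.141, -0.0, 2.538]
force: [0.8, 0.3, -0.5]
opening: -0.002
```

```bash
python3 - <<'E'
from h import *
b=np.load('b.npy'); s=arm.read_state(); print(bx(b,s['position']),T(b)[:3,:3].T@s['force'])
c=shot('wrist','w3');shot('top','t2');shot('scene','s2')
E
```

```text
[-0.16349414  0.08595101  0.08128572] [-0.50517404 -0.71963322 -0.47794952]
```

View pics/w3.png

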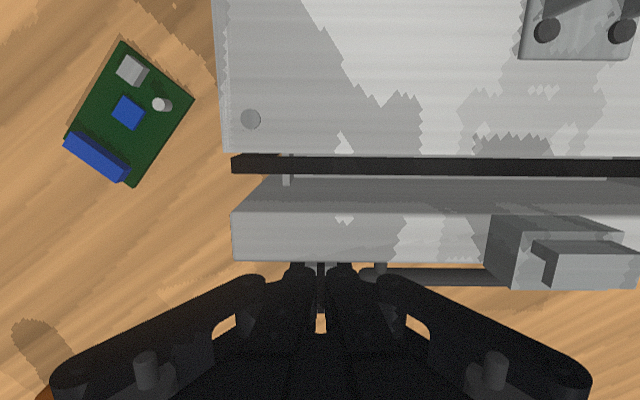

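```bash
python3 - <<'E'
from h import *
b=np.load('b.npy'); c=load('w3')
for q in[(225,154),(400,157),(400,174),(300,212),(300,261)]: print(bx(b,onz(c,*q,.1)))
print(bx(b,onz(c,550,283,.129)))
E
```

```text
[-0.1078699   0.12070607  0.1       ]
[-0.10897071  0.05628738  0.1       ]
[-0.11529889  0.05582576  0.1       ]
[-0.13018464  0.09355235  0.1       ]
[-0.15106401  0.09394225  0.1       ]
[-0.14371148  0.01607136  0.129     ]
```

Request:
move_arm(
  plan=[
    [[-3, 2, 0], [0, 0, 0], 0],
    [[-6, 4, 0], [0, 0, 0], 0],
    [[-8, 5.5, 0], [0, 0, 0], 0],
    [[-9, 6, 0], [0, 0, 0], 0],
    [[-10, 7, 0], [0, 0, 0], 0],
    [[-10, 7, 0], [0, 0, 0], 0],
  ],
)

```text
clock: 6.58
position: [0.6125, -0.1652, 0.0813]
orientation: [-3.141, -0.0, 2.538]
force: [0.5, 0.0, -0.3]
opening: 0.002
```

Request:
move_arm(
  plan=[
    [[-0.8, 0.6, 0], [0, 0, 0], 0],
    [[-1.6, 1.1, 0], [0, 0, 0], 0],
    [[-1.6, 1.1, 0], [0, 0, 0], 0],
  ],
)

```text
clock: 6.95
position: [0.611, -0.1641, 0.0813]
orientation: [3.142, -0.0, 2.538]
force: [1.5, -1.1, 0.6]
opening: -0.002
```

Request:
move_arm(
  plan=[
    [[-0.8, 0.6, 0], [0, 0, 0], 0],
    [[-0.8, 0.6, 0], [0, 0, 0], 0],
  ],
)

```text
clock: 7.2
position: [0.6102, -0.1636, 0.0813]
orientation: [-3.142, -0.0, 2.538]
force: [0.6, -0.9, 1.1]
opening: 0.002
```

Request:
move_arm(
  plan=[
    [[-0.5, 0.35, 0], [0, 0, 0], 0],
    [[-0.5, 0.35, 0], [0, 0, 0], 0],
  ],
)

```text
clock: 7.45
position: [0.6099, -0.1633, 0.0813]
orientation: [-3.142, 0.0, 2.538]
force: [3.4, -2.5, -1.3]
opening: -0.001
```

Request:
move_arm(
  plan=[
    [[-0.4, 0.3, 0], [0, 0, 0], 0],
    [[-0.4, 0.3, 0], [0, 0, 0], 0],
  ],
)

```text
clock: 7.7
position: [0.6097, -0.1632, 0.0814]
orientation: [3.142, 0.001, 2.538]
force: [6.3, -4.2, -3.0]
opening: -0.002
```

Request:
move_arm(
  plan=[
    [[6, -4, 0], [0, 0, 0], 0],
    [[25, -17, 5], [0, 0, 0], 0.3],
    [[50, -34, 50], [0, 0, 0], 1],
    [[50, -34, 110], [0, 0, 0], 1],
    [[50, -34, 170], [0, 0, 0], 1],
    [[30, 20, 220], [0, 0, 0], 1],
    [[30, 60, 220], [0, 0, 0], 1],
    [[50, 75, 220], [0, 0, 0], 1],
    [[50, 75, 220], [0, 0, 0], 1],
  ],
)

```text
clock: 8.82
position: [0.66, -0.0867, 0.301]
orientation: [-3.141, -0.001, 2.54]
force: [0.4, 0.1, -0.9]
opening: 0.998
```

```bash
python3 - <<'E'
from h import *
b=np.load('b.npy'); s=arm.read_state(); print(bx(b,s['position']),T(b)[:3,:3].T@s['force'],bx(b,[.6097,-.1632,.0814]))
w_=shot('wrist','w4');t=shot('top','t3');c=shot('scene','s3')
cv2.imwrite('pics/s3c.png',cv2.resize(c['color'][100:260,200:370,::-1],None,fx=3.5,fy=3.5,interpolation=2))
E
```

```text
[-0.14592906 -0.00574253  0.30097448] [-0.23379644 -0.30992252 -0.90386271] [-0.14793162  0.08576644  0.0814    ]
```

View pics/w4.png

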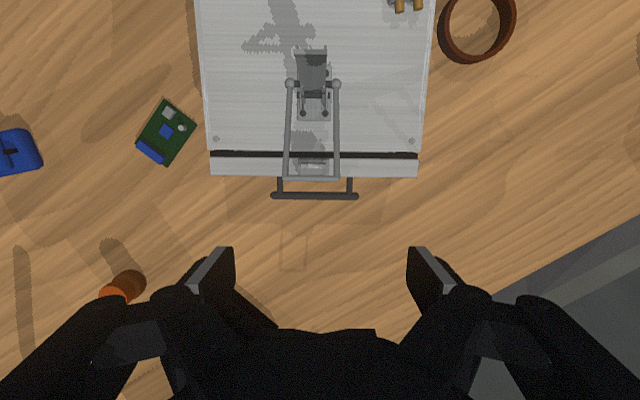

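View pics/s3c.png

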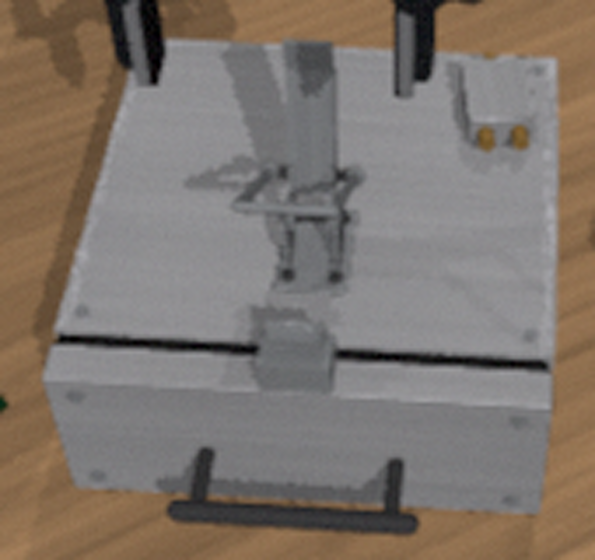

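```bash
python3 - <<'E'
from h import *
b=np.load('b.npy'); w_=load('w4');t=load('t3');s=load('s3')
S=lambda u,v:(u/3.5+200,v/3.5+100)
for n,p,q in[('bar',(311,178),S(290,209)),('pin',(313,84),S(318,174)),('end',(311,48),S(308,43))]:
    r,e=tri(w_,p,s,q); print(n,bx(b,r).round(4),e.round(4),'y0 s',ony(b,s,*q).round(4))
print('keeper front edge/lip w', bx(b,onz(w_,313,173,.129)),'s',bx(b,onz(s,*S(293,352),.129)),bx(b,onz(s,*S(293,388),.1)))
print('door outer w',bx(b,onz(w_,250,176,.1)),bx(b,onz(w_,400,178,.1)),'box front',bx(b,onz(w_,250,150,.1)))
print('door outer s',bx(b,onz(s,*S(48,384),.1)),bx(b,onz(s,*S(549,409),.1)))
print('box corners w', [bx(b,onz(w_,*q,.1)) for q in[(208,149),(418,152)]])
E
```

```text
bar [-0.121   0.0003  0.2012] 0.0022 y0 s [-0.1164  0.      0.1966]
pin [-0.0446 -0.0008  0.148 ] 0.0031 y0 s [-0.0284  0.      0.1324]
end [-0.0314  0.0003  0.2171] 0.0 y0 s [-0.0332  0.      0.2186]
keeper front edge/lip w [-0.12909823  0.00162056  0.129     ] s [-1.39874118e-01  9.89191462e-05  1.29000000e-01] [-0.13796815  0.00203911  0.1       ]
door outer w [-0.1375229   0.07478266  0.1       ] [-0.13956388 -0.09783948  0.1       ] box front [-0.1080016   0.07293569  0.1       ]
door outer s [-0.14263954  0.11603303  0.1       ] [-0.14290971 -0.11719579  0.1       ]
box corners w [array([-0.10697479,  0.11996073,  0.1       ]), array([-0.10989922, -0.11587832,  0.1       ])]
```

Request:
move_arm(
  plan=[
    [[-14, 6, -20], [0, 0, 0], 1],
    [[-28, 12, -50], [0, 0, 0], 1],
    [[-28, 12, -80], [0, 0, 0], 1],
    [[-28, 12, -95], [0, 0, 0], 1],
    [[-28, 12, -101], [0, 0, 0], 1],
    [[-28, 12, -101], [0, 0, 0], 1],
  ],
)

```text
clock: 9.72
position: [0.6316, -0.0762, 0.2008]
orientation: [3.141, 0.0, 2.537]
force: [-0.0, 0.1, 0.5]
opening: 1.002
```

```bash
python3 - <<'E'
from h import *
b=np.load('b.npy'); s=arm.read_state(); print(bx(b,s['position']),T(b)[:3,:3].T@s['force'])
w_=shot('wrist','w5');c=shot('scene','s4')
a=c['color'][90:250,190:370,::-1]
cv2.imwrite('pics/w5c.png',np.hstack([cv2.resize(w_['color'][0:400,120:520,::-1],(400,400)),cv2.resize(a,(400,400),interpolation=2)]))
E
```

```text
[-0.1165581   0.00171852  0.20080087] [ 0.08021277 -0.05974344  0.46579144]
```

View pics/w5c.png

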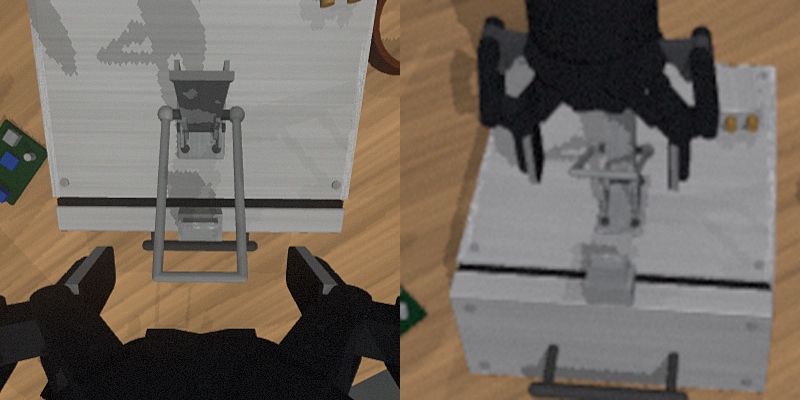

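```bash
python3 - <<'E'
from h import *
b=np.load('b.npy'); c=load('w5');s=load('s4')
for p in [(-.121,0,.2012),(-.1166,.0017,.2008),(-.0446,0,.149),(-.1291,0,.129)]: print(p,proj(c,w(b,p)))
q=(190+(608-400)*180/400, 90+173*.4)
r,e=tri(c,(320,277),s,q); print(q,bx(b,r),e)
E
```

```text
(-0.121, 0, 0.2012) (np.float64(323.30533170531623), np.float64(275.26662740750095))
(-0.1166, 0.0017, 0.2008) (np.float64(319.78732157426174), np.float64(266.64644246843255))
(-0.0446, 0, 0.149) (np.float64(322.6625141473726), np.float64(113.83790308193714))
(-0.1291, 0, 0.129) (np.float64(322.23381832810463), np.float64(235.0326165678696))
(283.6, 159.2) [-1.20996546e-01 -1.71439347e-04  2.02383539e-01] 0.003571167567692245
```

Request:
move_arm(
  plan=[
    [[0, 0, -2], [0, 0, 0], 0.8],
    [[0, 0, -2], [0, 0, 0], 0.65],
    [[0, 0, -2], [0, 0, 0], 0.55],
    [[0, 0, -2], [0, 0, 0], 0.45],
    [[0, 0, -2], [0, 0, 0], 0.45],
    [[0, 0, -2], [0, 0, 0], 0.45],
  ],
  grip_force=20,
)

```text
clock: 10.58
position: [0.6314, -0.0762, 0.1984]
orientation: [-3.141, 0.0, 2.538]
force: [-0.7, -5.3, 2.2]
opening: 0.529
```

Request:
move_arm(
  plan=[
    [[4, -3, -3], [0.01, 0.015, 0], 0.45],
    [[8, -5.5, -9], [0.03, 0.04, 0], 0.45],
    [[11, -7.5, -16], [0.05, 0.07, 0], 0.45],
    [[13, -9, -23], [0.07, 0.1, 0], 0.45],
    [[15, -10, -30], [0.09, 0.13, 0], 0.45],
    [[15, -10, -37], [0.113, 0.165, 0], 0.45],
    [[15, -10, -37], [0.113, 0.165, 0], 0.45],
  ],
)

```text
clock: 11.45
position: [0.6464, -0.0865, 0.1602]
orientation: [-3.14, -0.202, 2.537]
force: [-2.6, -6.2, 1.3]
opening: 0.527
```

```bash
python3 - <<'E'
from h import *
b=np.load('b.npy'); s=arm.read_state(); print(s['opening'],bx(b,s['position']),T(b)[:3,:3].T@s['force'])
w_=shot('wrist','w6');c=shot('scene','s5')
a=c['color'][90:250,190:370,::-1]
cv2.imwrite('pics/w6c.png',np.hstack([cv2.resize(w_['color'][0:400,120:520,::-1],(400,400)),cv2.resize(a,(400,400),interpolation=2)]))
E
```

```text
0.5271282027682922 [-0.13464159  0.00172187  0.16021154] [-1.33482446  6.56256576  1.30966729]
```

Request:
move_arm(
  plan=[
    [[0, 0, -7], [0.015, 0.02, 0], 0.45],
    [[0, 0, -14], [0.03, 0.045, 0], 0.45],
    [[0, 0, -21], [0.045, 0.065, 0], 0.45],
    [[0, 0, -27], [0.057, 0.082, 0], 0.45],
    [[0, 0, -27], [0.057, 0.082, 0], 0.45],
  ],
)

```text
clock: 12.18
position: [0.646, -0.0861, 0.1332]
orientation: [-3.14, -0.303, 2.537]
force: [-3.6, -5.3, 0.9]
opening: 0.526
```

```bash
python3 - <<'E'
from h import *
b=np.load('b.npy'); s=arm.read_state(); print(s['opening'],bx(b,s['position']),T(b)[:3,:3].T@s['force'])
w_=shot('wrist','w7');c=shot('scene','s6')
a=c['color'][110:230,215:350,::-1]
cv2.imwrite('pics/w7c.png',np.hstack([w_['color'][100:400,170:470,::-1],cv2.resize(a,(338,300),interpolation=2)]))
E
```

```text
0.5258775378490593 [-0.13410215  0.00172563  0.13321278] [7.96866726e-05 6.39876656e+00 9.40859895e-01]
```

View pics/w7c.png

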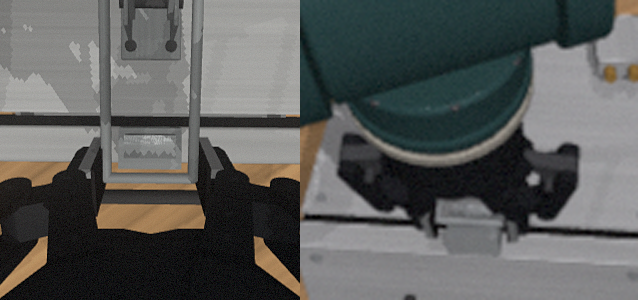

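```bash
python3 - <<'E'
from h import *
b=np.load('b.npy'); c=load('w7')
for z in(.134,.1365,.139): print('bar',bx(b,onz(c,320,278,z)))
for v in(265,268): print('lip',v,[bx(b,onz(c,318,v,z))[0] for z in(.125,.129)])
for v in (214,218,224): print('gask',v,bx(b,onz(c,200,v,.1))[0])
g=c['color'].mean(2)[250:290,310:330].mean(1).round(); print(list(zip(range(250,290),g)))
E
```

```text
bar [-0.13956665  0.00160872  0.134     ]
bar [-0.13900006  0.00160391  0.1365    ]
bar [-0.13843346  0.00159909  0.139     ]
lip 265 [np.float64(-0.13503049220906516), np.float64(-0.13430228674834604)]
lip 268 [np.float64(-0.13654989784264177), np.float64(-0.1357804839915847)]
gask 214 -0.10915519064879792
gask 218 -0.11155534845993154
gask 224 -0.1151510588952519
[(250, np.float64(134.0)), (251, np.float64(131.0)), (252, np.float64(126.0)), (253, np.float64(121.0)), (254, np.float64(117.0)), (255, np.float64(112.0)), (256, np.float64(110.0)), (257, np.float64(108.0)), (258, np.float64(119.0)), (259, np.float64(127.0)), (260, np.float64(125.0)), (261, np.float64(126.0)), (262, np.float64(127.0)), (263, np.float64(129.0)), (264, np.float64(130.0)), (265, np.float64(129.0)), (266, np.float64(129.0)), (267, np.float64(130.0)), (268, np.float64(128.0)), (269, np.float64(124.0)), (270, np.float64(119.0)), (271, np.float64(121.0)), (272, np.float64(103.0)), (273, np.float64(82.0)), (274, np.float64(93.0)), (275, np.float64(104.0)), (276, np.float64(115.0)), (277, np.float64(123.0)), (278, np.float64(132.0)), (279, np.float64(134.0)), (280, np.float64(133.0)), (281, np.float64(129.0)), (282, np.float64(121.0)), (283, np.float64(120.0)), (284, np.float64(124.0)), (285, np.float64(128.0)), (286, np.float64(127.0)), (287, np.float64(128.0)), (288, np.float64(133.0)), (289, np.float64(97.0))]
```

Request:
move_arm(
  plan=[
    [[-2, 1.5, 0], [0, 0, 0], 0.45],
    [[-2, 1.5, -3], [0.005, 0.01, 0], 0.45],
    [[-2, 1.5, -6], [0.01, 0.016, 0], 0.45],
    [[-2, 1.5, -9], [0.015, 0.024, 0], 0.45],
    [[-2, 1.5, -11], [0.02, 0.03, 0], 0.45],
    [[-2, 1.5, -11], [0.02, 0.03, 0], 0.45],
  ],
)

```text
clock: 13.02
position: [0.6439, -0.0846, 0.1227]
orientation: [-3.14, -0.338, 2.537]
force: [-6.1, -4.2, 2.3]
opening: 0.525
```

Request:
move_arm(
  plan=[
    [[0, 0, -1], [0, 0, 0], 0.45],
    [[0, 0, -2], [0, 0, 0], 0.45],
    [[0, 0, -2], [0, 0, 0], 0.45],
  ],
)

```text
clock: 13.4
position: [0.6439, -0.0845, 0.121]
orientation: [-3.14, -0.338, 2.537]
force: [-7.0, -4.4, 2.2]
opening: 0.529
```

Request:
move_arm(
  plan=[
    [[0, 0, -1], [0, 0, 0], 0.45],
    [[0, 0, -1], [0, 0, 0], 0.45],
  ],
)

```text
clock: 13.65
position: [0.6439, -0.0846, 0.12]
orientation: [-3.14, -0.338, 2.537]
force: [-6.3, -3.7, 2.6]
opening: 0.525
```

Request:
move_arm(
  plan=[
    [[0, 0, -1], [0, 0, 0], 0.45],
    [[0, 0, -1], [0, 0, 0], 0.45],
  ],
)

```text
clock: 13.9
position: [0.6439, -0.0845, 0.119]
orientation: [-3.14, -0.338, 2.537]
force: [-6.8, -4.6, 1.9]
opening: 0.528
```

```bash
python3 - <<'E'
from h import *
b=np.load('b.npy'); s=arm.read_state(); print(s['opening'],bx(b,s['position']),T(b)[:3,:3].T@s['force'])
c=shot('wrist','w8');g=c['color'].mean(2)[235:300,310:330].mean(1).round().astype(int); print(list(zip(range(235,300),g)))
for z in (.1205,.123): print([ (v,bx(b,onz(c,320,v,z))[0].round(4)) for v in (260,270,280,290)])
E
```

```text
0.5276872632481603 [-0.13145448  0.00160522  0.11895555] [2.94600029 7.63838361 1.856007  ]
[(235, np.int64(107)), (236, np.int64(119)), (237, np.int64(115)), (238, np.int64(114)), (239, np.int64(113)), (240, np.int64(106)), (241, np.int64(77)), (242, np.int64(86)), (243, np.int64(117)), (244, np.int64(123)), (245, np.int64(121)), (246, np.int64(121)), (247, np.int64(122)), (248, np.int64(126)), (249, np.int64(127)), (250, np.int64(130)), (251, np.int64(134)), (252, np.int64(133)), (253, np.int64(126)), (254, np.int64(124)), (255, np.int64(125)), (256, np.int64(123)), (257, np.int64(123)), (258, np.int64(123)), (259, np.int64(124)), (260, np.int64(124)), (261, np.int64(124)), (262, np.int64(128)), (263, np.int64(130)), (264, np.int64(132)), (265, np.int64(133)), (266, np.int64(135)), (267, np.int64(139)), (268, np.int64(123)), (269, np.int64(105)), (270, np.int64(91)), (271, np.int64(74)), (272, np.int64(78)), (273, np.int64(89)), (274, np.int64(99)), (275, np.int64(110)), (276, np.int64(124)), (277, np.int64(132)), (278, np.int64(132)), (279, np.int64(131)), (280, np.int64(123)), (281, np.int64(115)), (282, np.int64(115)), (283, np.int64(119)), (284, np.int64(118)), (285, np.int64(119)), (286, np.int64(119)), (287, np.int64(120)), (288, np.int64(121)), (289, np.int64(120)), (290, np.int64(122)), (291, np.int64(122)), (292, np.int64(122)), (293, np.int64(124)), (294, np.int64(124)), (295, np.int64(126)), (296, np.int64(127)), (297, np.int64(126)), (298, np.int64(126)), (299, np.int64(126))]
[(260, np.float64(-0.1283)), (270, np.float64(-0.133)), (280, np.float64(-0.1377)), (290, np.float64(-0.1424))]
[(260, np.float64(-0.128)), (270, np.float64(-0.1326)), (280, np.float64(-0.1372)), (290, np.float64(-0.1418))]
```

Request:
move_arm(
  plan=[
    [[0, 0, -0.7], [0, 0, 0], 0.45],
    [[0, 0, -0.7], [0, 0, 0], 0.45],
  ],
)

```text
clock: 14.2
position: [0.6439, -0.0846, 0.1185]
orientation: [-3.14, -0.338, 2.537]
force: [-7.5, -4.2, 4.0]
opening: 0.525
```

Request:
move_arm(
  plan=[
    [[0, 0, -0.7], [0, 0, 0], 0.45],
    [[0, 0, -0.7], [0, 0, 0], 0.45],
  ],
)

```text
clock: 14.45
position: [0.644, -0.0846, 0.1184]
orientation: [-3.14, -0.337, 2.537]
force: [-8.2, -3.3, 7.7]
opening: 0.524
```

Request:
move_arm(
  plan=[
    [[0, 0, -0.7], [0, 0, 0], 0.45],
    [[0, 0, -0.7], [0, 0, 0], 0.45],
  ],
)

```text
clock: 14.7
position: [0.6441, -0.0846, 0.118]
orientation: [-3.14, -0.337, 2.538]
force: [-8.3, -5.0, 10.8]
opening: 0.524
```

Request:
move_arm(
  plan=[
    [[0, 0, 1], [0, 0, 0], 0.45],
    [[-1.6, 1.1, 1], [0, 0, 0], 0.45],
    [[-3.2, 2.2, 1], [0, 0, 0], 0.45],
    [[-4.8, 3.3, 1], [0, 0, 0], 0.45],
    [[-5.8, 4, 1], [0, 0, 0], 0.45],
    [[-5.8, 4, 1], [0, 0, 0], 0.45],
  ],
)

```text
clock: 15.45
position: [0.6388, -0.0811, 0.1181]
orientation: [-3.14, -0.335, 2.537]
force: [-0.2, -7.5, 1.1]
opening: 0.525
```

Request:
move_arm(
  plan=[
    [[-0.8, 0.6, 0], [0, 0, 0], 0.45],
    [[-0.8, 0.6, 0], [0, 0, 0], 0.45],
  ],
)

```text
clock: 15.7
position: [0.638, -0.0805, 0.1181]
orientation: [-3.14, -0.335, 2.537]
force: [-0.1, -8.4, 0.8]
opening: 0.529
```

Request:
move_arm(
  plan=[
    [[-0.8, 0.6, 0], [0, 0, 0], 0.45],
    [[-0.8, 0.6, 0], [0, 0, 0], 0.45],
  ],
)

```text
clock: 15.95
position: [0.6372, -0.08, 0.118]
orientation: [-3.14, -0.335, 2.537]
force: [0.7, -9.0, 0.4]
opening: 0.53
```

Request:
move_arm(
  plan=[
    [[-0.6, 0.4, 0], [0, 0, 0], 0.45],
    [[-0.6, 0.4, 0], [0, 0, 0], 0.45],
  ],
)

```text
clock: 16.2
position: [0.6367, -0.0796, 0.118]
orientation: [-3.14, -0.335, 2.537]
force: [1.7, -9.7, -0.4]
opening: 0.523
```

Request:
move_arm(
  plan=[
    [[-0.6, 0.4, 0], [0, 0, 0], 0.45],
    [[-0.6, 0.4, 0], [0, 0, 0], 0.45],
  ],
)

```text
clock: 16.45
position: [0.6361, -0.0792, 0.1179]
orientation: [-3.14, -0.335, 2.537]
force: [1.1, -9.4, -0.3]
opening: 0.523
```

```bash
python3 - <<'E'
from h import *
b=np.load('b.npy'); s=arm.read_state(); print(s['opening'],bx(b,s['position']),T(b)[:3,:3].T@s['force'])
c=shot('wrist','w9');t=shot('top','t9');g=c['color'].mean(2)[225:300,310:330].mean(1).round().astype(int); print(g.tolist())
E
```

```text
0.5228182477628469 [-0.12200816  0.00159851  0.11792452] [-6.2525591   7.11900347 -0.30030403]
[136, 137, 139, 138, 136, 136, 138, 139, 140, 141, 140, 130, 126, 105, 52, 26, 31, 34, 31, 32, 33, 33, 31, 31, 27, 44, 66, 71, 66, 85, 110, 114, 111, 110, 113, 104, 79, 63, 59, 121, 153, 147, 151, 150, 151, 155, 148, 149, 153, 145, 135, 134, 133, 132, 131, 132, 133, 134, 132, 132, 132, 132, 131, 133, 133, 130, 124, 124, 126, 127, 128, 128, 128, 127, 127]
```

Request:
move_arm(
  plan=[
    [[-0.6, 0.4, 0], [0, 0, 0], 0.45],
    [[-0.6, 0.4, 0], [0, 0, 0], 0.45],
  ],
)

```text
clock: 16.8
position: [0.6358, -0.079, 0.118]
orientation: [-3.14, -0.334, 2.537]
force: [4.7, -10.8, -2.4]
opening: 0.523
```

Request:
move_arm(
  plan=[
    [[-0.6, 0.4, 0], [0, 0, 0], 0.45],
    [[-0.6, 0.4, 0], [0, 0, 0], 0.45],
  ],
)

```text
clock: 17.05
position: [0.6356, -0.0788, 0.118]
orientation: [-3.14, -0.333, 2.537]
force: [7.9, -12.7, -2.5]
opening: 0.522
```

Request:
move_arm(
  plan=[
    [[0.5, -0.35, 0], [0, 0, 0], 0.45],
    [[0.5, -0.35, 0], [0, 0, 0], 0.6],
    [[0.5, -0.35, 0], [0, 0, 0], 0.8],
    [[0.5, -0.35, 0], [0, 0, 0], 1],
    [[0.5, -0.35, 0], [0, 0, 0], 1],
    [[0.5, -0.35, 0], [0, 0, 0], 1],
  ],
)

```text
clock: 17.8
position: [0.6351, -0.0779, 0.1182]
orientation: [-3.141, -0.336, 2.538]
force: [-0.4, -0.4, 0.0]
opening: 0.997
```

```bash
python3 - <<'E'
from h import *
b=np.load('b.npy'); s=arm.read_state(); print(s['opening'],bx(b,s['position']),T(b)[:3,:3].T@s['force'])
E
```

```text
0.9972167012175036 [-0.12041248  0.00111469  0.11821118] [0.10214388 0.60409175 0.03036201]
```

Request:
move_arm(
  plan=[
    [[10, -7, 25], [0, 0, 0], 1],
    [[20, -14, 55], [0, 0, 0], 1],
    [[37, -25, 100], [0, 0, 0], 0.5],
    [[37, -25, 140], [-0.09, -0.13, 0], 0],
    [[15, -10, 152], [-0.19, -0.276, 0], 0],
    [[-20, 15, 152], [-0.19, -0.276, 0], 0],
    [[-45, 32, 152], [-0.19, -0.276, 0], 0],
    [[-53, 38, 140], [-0.19, -0.276, 0], 0],
    [[-53, 38, 112], [-0.19, -0.276, 0], 0],
    [[-53, 38, 88], [-0.19, -0.276, 0], 0],
    [[-53, 38, 88], [-0.19, -0.276, 0], 0],
  ],
)

```text
clock: 19.18
position: [0.5817, -0.0402, 0.2036]
orientation: [-3.139, -0.004, 2.537]
force: [-0.8, -1.1, 0.8]
opening: -0.0
```

```bash
python3 - <<'E'
from h import *
b=np.load('b.npy'); s=arm.read_state(); print(s['clock'],s['opening'],s['orientation'],bx(b,s['position']),T(b)[:3,:3].T@s['force'])
w_=shot('wrist','w10');c=shot('scene','s10');shot('top','t10')
a=c['color'][80:240,190:370,::-1]
cv2.imwrite('pics/w10c.png',np.hstack([cv2.resize(w_['color'][:,120:520,::-1],(400,400)),cv2.resize(a,(400,356),interpolation=2)[:,:].copy() if 0 else cv2.resize(a,(400,400),interpolation=2)]))
E
```

```text
19.175 -0.00035220150573412944 [-3.13919384 -0.00421778  2.53740499] [-0.05505665  0.00038221  0.20363031] [0.01954705 1.36605163 0.76672181]
```

View pics/w10c.png

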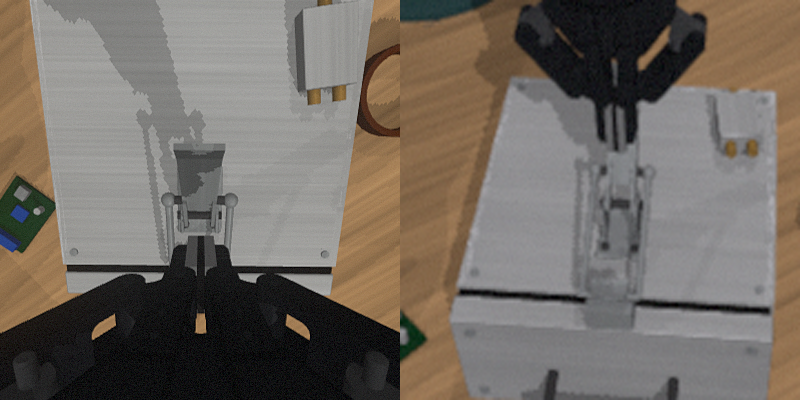

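```bash
python3 - <<'E'
from h import *
b=np.load('b.npy'); c=load('w10')
P=lambda a,r,px=-.051:(px-r*np.cos(a),0,.13+r*np.sin(a))
for L in np.arange(.8,1.6,.1): print(round(L,2),proj(c,w(b,P(1.047+L,.022)))[1].round(1),proj(c,w(b,P(.942+L-.03,.092)))[1].round(1), np.round(P(.942+L,.068),4))
E
```

```text
0.8 214.0 249.1 [-0.0394  0.      0.197 ]
0.9 210.6 226.7 [-0.0328  0.      0.1955]
1.0 207.3 204.1 [-0.0263  0.      0.1934]
1.1 204.0 181.8 [-0.0201  0.      0.1906]
1.2 200.8 160.7 [-0.0142  0.      0.1872]
1.3 197.9 141.3 [-0.0087  0.      0.1832]
1.4 195.1 124.2 [-0.0036  0.      0.1788]
1.5 192.5 109.6 [0.001  0.     0.1738]
```

Request:
move_arm(
  plan=[
    [[-4, 3, -5], [0, 0, 0], 0],
    [[-8, 6, -10], [0, 0, 0], 0],
    [[-12, 8.5, -12], [0, 0, 0], 0],
    [[-12, 8.5, -12], [0, 0, 0], 0],
  ],
)

```text
clock: 19.82
position: [0.5697, -0.0312, 0.1942]
orientation: [-3.141, -0.001, 2.538]
force: [-0.9, -0.1, 0.3]
opening: -0.002
```

```bash
python3 - <<'E'
from h import *
b=np.load('b.npy'); s=arm.read_state()['position']
for L in np.r_[1.2:2.13:.05]:
    f=.942+L; x=-.051-.068*np.cos(f)-.0017*np.sin(f)-.011; z=.13+.068*np.sin(f)-.0017*np.cos(f)+.017
    print(round(L,2),((w(b,(x,0,z))-s)*1000).round(1))
E
```

```text
1.2 [-11.2   7.4  10.9]
1.25 [-13.6   9.1   9.1]
1.3 [-15.9  10.6   7.1]
1.35 [-18.1  12.1   5. ]
1.4 [-20.2  13.6   2.7]
1.45 [-22.2  15.    0.4]
1.5 [-24.1  16.3  -2.1]
1.55 [-25.9  17.5  -4.7]
1.6 [-27.6  18.7  -7.4]
1.65 [-29.2  19.8 -10.2]
1.7 [-30.6  20.8 -13.1]
1.75 [-32.   21.7 -16.1]
1.8 [-33.2  22.6 -19.2]
1.85 [-34.3  23.3 -22.3]
1.9 [-35.2  24.  -25.5]
1.95 [-36.1  24.5 -28.8]
2.0 [-36.8  25.  -32. ]
2.05 [-37.3  25.4 -35.4]
2.1 [-37.7  25.7 -38.7]
```

Request:
move_arm(
  plan=[
    [[-3, 2, 11], [0, 0, 0], 0],
    [[-7, 5, 11], [0, 0, 0], 0],
    [[-11, 7.5, 11], [0, 0, 0], 0],
    [[-13.6, 9, 9], [0, 0, 0], 0],
    [[-16, 10.6, 7], [0, 0, 0], 0],
    [[-16, 10.6, 7], [0, 0, 0], 0],
  ],
)

```text
clock: 20.58
position: [0.5539, -0.0208, 0.2009]
orientation: [-3.141, -0.001, 2.538]
force: [0.9, -0.1, -1.0]
opening: -0.001
```

Request:
move_arm(
  plan=[
    [[-1.1, 0.8, -1], [0, 0, 0], 0],
    [[-2.2, 1.5, -2], [0, 0, 0], 0],
    [[-3.2, 2.2, -3.2], [0, 0, 0], 0],
    [[-4.3, 3, -4.4], [0, 0, 0], 0],
    [[-4.3, 3, -4.4], [0, 0, 0], 0],
  ],
)

```text
clock: 21.2
position: [0.5497, -0.0178, 0.1968]
orientation: [-3.141, -0.001, 2.538]
force: [1.4, -0.8, 0.9]
opening: 0.001
```

Request:
move_arm(
  plan=[
    [[-2, 1.4, -2.3], [0, 0, 0], 0],
    [[-3.9, 2.7, -4.8], [0, 0, 0], 0],
    [[-5.7, 3.9, -7.4], [0, 0, 0], 0],
    [[-5.7, 3.9, -7.4], [0, 0, 0], 0],
  ],
)

```text
clock: 21.7
position: [0.5438, -0.0137, 0.1892]
orientation: [-3.141, -0.001, 2.538]
force: [1.8, 1.3, 1.0]
opening: 0.004
```

Request:
move_arm(
  plan=[
    [[-0.9, 0.6, -1.3], [0, 0, 0], 0],
    [[-1.7, 1.2, -2.7], [0, 0, 0], 0],
    [[-2.5, 1.7, -4.1], [0, 0, 0], 0],
    [[-3.3, 2.3, -5.5], [0, 0, 0], 0],
    [[-3.3, 2.3, -5.5], [0, 0, 0], 0],
  ],
)

```text
clock: 22.32
position: [0.5406, -0.0115, 0.1838]
orientation: [-3.141, -0.001, 2.538]
force: [1.1, 0.4, 3.8]
opening: -0.007
```

Request:
move_arm(
  plan=[
    [[-0.7, 0.5, -1.5], [0, 0, 0], 0],
    [[-1.4, 1, -2.9], [0, 0, 0], 0],
    [[-2.1, 1.4, -4.4], [0, 0, 0], 0],
    [[-2.8, 1.9, -5.9], [0, 0, 0], 0],
    [[-2.8, 1.9, -5.9], [0, 0, 0], 0],
  ],
)

```text
clock: 22.95
position: [0.5378, -0.0097, 0.1778]
orientation: [-3.141, -0.001, 2.538]
force: [0.1, 1.0, 3.4]
opening: 0.001
```

Request:
move_arm(
  plan=[
    [[-0.6, 0.4, -1.5], [0, 0, 0], 0],
    [[-1.2, 0.9, -3.1], [0, 0, 0], 0],
    [[-1.7, 1.2, -4.6], [0, 0, 0], 0],
    [[-2.3, 1.6, -6.2], [0, 0, 0], 0],
    [[-2.3, 1.6, -6.2], [0, 0, 0], 0],
  ],
)

```text
clock: 23.58
position: [0.5355, -0.0082, 0.1714]
orientation: [-3.141, -0.001, 2.538]
force: [0.0, -0.7, 0.5]
opening: -0.0
```

Request:
move_arm(
  plan=[
    [[-0.5, 0.3, -1.6], [0, 0, 0], 0],
    [[-0.9, 0.7, -3.2], [0, 0, 0], 0],
    [[-0.9, 0.7, -3.2], [0, 0, 0], 0],
  ],
)

```text
clock: 23.95
position: [0.5346, -0.0074, 0.1683]
orientation: [-3.141, -0.001, 2.538]
force: [-0.4, -0.2, 0.4]
opening: -0.005
```

Request:
move_arm(
  plan=[
    [[-0.5, 0.3, -1.6], [0, 0, 0], 0],
    [[-0.9, 0.6, -3.3], [0, 0, 0], 0],
    [[-0.9, 0.6, -3.3], [0, 0, 0], 0],
  ],
)

```text
clock: 24.32
position: [0.5337, -0.0068, 0.165]
orientation: [-3.141, -0.001, 2.538]
force: [-0.6, -0.5, 1.0]
opening: -0.0
```

```bash
python3 - <<'E'
from h import *
b=np.load('b.npy'); s=arm.read_state(); print(s['clock'],bx(b,s['position']),T(b)[:3,:3].T@s['force'])
P=lambda a,r,px=-.051:(px-r*np.cos(a),0,.13+r*np.sin(a))
c=shot('wrist','w11'); shot('scene','s11'); shot('top','t11')
for L in(1.7,1.8,1.9,2.0,2.12): print(L,[proj(c,w(b,P(*q)))[1].round(1) for q in((1.047+L,.022),(.942+L-.03,.092))])
g=c['color'].mean(2)[:240,316:326].mean(1).astype(int);print(g.tolist())
E
```

```text
24.325 [3.33692153e-03 1.13652560e-04 1.65002599e-01] [0.19851813 0.75354522 0.96874581]
1.7 [np.float64(296.6), np.float64(225.6)]
1.8 [np.float64(293.6), np.float64(210.3)]
1.9 [np.float64(290.8), np.float64(198.0)]
2.0 [np.float64(288.4), np.float64(188.7)]
2.12 [np.float64(286.0), np.float64(180.8)]
[91, 92, 94, 94, 96, 95, 98, 97, 96, 98, 97, 97, 98, 97, 97, 95, 96, 94, 94, 93, 93, 91, 91, 91, 90, 90, 92, 92, 92, 94, 95, 94, 94, 96, 94, 96, 94, 94, 94, 93, 92, 94, 92, 93, 92, 92, 93, 92, 92, 92, 88, 94, 140, 162, 152, 150, 154, 152, 149, 149, 154, 157, 148, 143, 146, 149, 149, 144, 143, 143, 144, 145, 143, 145, 147, 148, 149, 151, 151, 152, 152, 149, 145, 144, 144, 147, 144, 143, 143, 144, 146, 148, 148, 150, 151, 147, 147, 148, 149, 149, 148, 147, 150, 150, 146, 144, 147, 145, 148, 147, 149, 148, 149, 148, 148, 148, 149, 148, 149, 147, 144, 145, 150, 150, 148, 145, 144, 147, 149, 152, 148, 145, 145, 145, 145, 147, 146, 143, 144, 145, 145, 147, 148, 147, 146, 145, 144, 146, 149, 151, 152, 150, 150, 149, 150, 147, 145, 142, 139, 139, 142, 144, 144, 144, 143, 143, 140, 141, 141, 143, 144, 144, 144, 147, 149, 147, 146, 147, 146, 143, 143, 144, 147, 147, 147, 145, 143, 142, 142, 143, 143, 148, 142, 111, 86, 90, 91, 88, 82, 81, 82, 83, 82, 83, 84, 85, 85, 84, 82, 83, 81, 81, 80, 83, 83, 82, 81, 83, 89, 93, 91, 93, 92, 92, 92, 91, 92, 92, 91, 93, 91, 92, 89, 88, 93, 74, 41, 42, 42, 43]
```

Request:
move_arm(
  plan=[
    [[-0.4, 0.2, -1.2], [0, 0, 0], 0],
    [[-0.6, 0.4, -2.5], [0, 0, 0], 0],
    [[-0.6, 0.4, -2.5], [0, 0, 0], 0],
  ],
)

```text
clock: 24.85
position: [0.5332, -0.0064, 0.1626]
orientation: [-3.141, -0.001, 2.538]
force: [-0.4, -0.3, 0.1]
opening: 0.002
```

```bash
python3 - <<'E'
from h import *
b=np.load('b.npy'); s=arm.read_state(); print(s['clock'],bx(b,s['position']),T(b)[:3,:3].T@s['force'])
P=lambda a,r,px=-.051:(px-r*np.cos(a),0,.13+r*np.sin(a))
c=shot('wrist','w12')
for L in(1.9,2.0,2.12): print(L,[proj(c,w(b,P(*q)))[1].round(1) for q in((1.047+L,.022),(.942+L-.03,.092))])
g=c['color'].mean(2)[150:240,316:326].mean(1).astype(int);print(150+np.argmin(np.diff(g[:70])))
g=load('w11')['color'].mean(2)[150:240,316:326].mean(1).astype(int);print(150+np.argmin(np.diff(g[:70])))
E
```

```text
24.85 [4.01043860e-03 8.61043541e-05 1.62631148e-01] [0.14547041 0.40653256 0.14086106]
1.9 [np.float64(294.0), np.float64(200.8)]
2.0 [np.float64(291.6), np.float64(191.1)]
2.12 [np.float64(289.0), np.float64(183.0)]
191
192
```

Request:
move_arm(
  plan=[
    [[-0.2, 0.1, -1.2], [0, 0, 0], 0],
    [[-0.5, 0.3, -2.5], [0, 0, 0], 0],
    [[-0.5, 0.3, -2.5], [0, 0, 0], 0],
  ],
)

```text
clock: 25.28
position: [0.5327, -0.0061, 0.1601]
orientation: [-3.141, -0.001, 2.538]
force: [0.4, -0.1, 0.4]
opening: 0.003
```

Request:
move_arm(
  plan=[
    [[-0.2, 0.1, -1], [0, 0, 0], 0],
    [[-0.3, 0.2, -2], [0, 0, 0], 0],
    [[-0.3, 0.2, -2], [0, 0, 0], 0],
  ],
)

```text
clock: 25.65
position: [0.5324, -0.0059, 0.1582]
orientation: [-3.141, -0.001, 2.538]
force: [-0.0, -0.4, 0.2]
opening: -0.001
```

```bash
cat > m.py <<'E'
from h import *
import sys
b=np.load('b.npy'); s=arm.read_state(); print(s['clock'],bx(b,s['position']),T(b)[:3,:3].T@s['force'])
P=lambda a,r,px=-.051:(px-r*np.cos(a),0,.13+r*np.sin(a))
c=shot('wrist',sys.argv[1])
for L in(1.9,2.0,2.12): print(L,[proj(c,w(b,P(*q)))[1].round(1) for q in((1.047+L,.022),(.942+L-.03,.092))])
g=c['color'].mean(2)[150:240,316:326].mean(1).astype(int);print(150+np.argmin(np.diff(g[:70])))
E
python3 m.py w13
```

```text
25.65 [4.92890261e-03 1.15065246e-04 1.58191840e-01] [-0.16660251  0.31420187  0.19996597]
1.9 [np.float64(299.6), np.float64(205.3)]
2.0 [np.float64(297.0), np.float64(195.1)]
2.12 [np.float64(294.4), np.float64(186.4)]
185
```

Request:
move_arm(
  plan=[
    [[0, 0, -1], [0, 0, 0], 0],
    [[0, 0, -2], [0, 0, 0], 0],
    [[0, 0, -2], [0, 0, 0], 0],
  ],
)

```text
clock: 26.08
position: [0.5324, -0.006, 0.1562]
orientation: [-3.141, -0.001, 2.538]
force: [-0.3, 0.3, -1.0]
opening: -0.003
```

Request:
move_arm(
  plan=[
    [[0, 0, -1], [0, 0, 0], 0],
    [[0, 0, -1.6], [0, 0, 0], 0],
    [[0, 0, -1.6], [0, 0, 0], 0],
  ],
)

```text
clock: 26.45
position: [0.5324, -0.006, 0.1546]
orientation: [-3.141, -0.001, 2.538]
force: [0.7, 0.9, 0.6]
opening: -0.002
```

```bash
python3 m.py w14
```

```text
26.45 [4.90714575e-03 1.37749077e-04 1.54633404e-01] [-0.09830025 -1.14377152  0.64046271]
1.9 [np.float64(303.2), np.float64(207.5)]
2.0 [np.float64(300.5), np.float64(196.9)]
2.12 [np.float64(297.8), np.float64(187.9)]
186
```

Request:
move_arm(
  plan=[
    [[0, 0, -0.8], [0, 0, 0], 0],
    [[0, 0, -1.5], [0, 0, 0], 0],
    [[0, 0, -1.5], [0, 0, 0], 0],
  ],
)

```text
clock: 26.88
position: [0.5325, -0.006, 0.1535]
orientation: [-3.141, -0.001, 2.538]
force: [-0.8, -0.3, 4.0]
opening: 0.001
```

Request:
move_arm(
  plan=[
    [[0, 0, -0.5], [0, 0, 0], 0],
    [[0, 0, -1], [0, 0, 0], 0],
    [[0, 0, -1], [0, 0, 0], 0],
  ],
)

```text
clock: 27.25
position: [0.5326, -0.0059, 0.1532]
orientation: [-3.142, -0.0, 2.538]
force: [-4.6, 0.5, 12.7]
opening: 0.001
```

Request:
move_arm(
  plan=[
    [[0, 0, 5], [0, 0, 0], 0],
    [[0, 0, 40], [0, 0, 0], 0],
    [[10, -7, 90], [0, 0, 0], 0],
    [[40, -28, 130], [0, 0, 0], 0],
    [[80, -55, 130], [0, 0, 0], 0],
    [[110, -75, 130], [0, 0, 0], 0],
    [[110, -75, 130], [0, 0, 0], 0],
  ],
)

```text
clock: 28.12
position: [0.6436, -0.0822, 0.2808]
orientation: [-3.14, -0.002, 2.536]
force: [0.3, -0.7, -0.2]
opening: 0.003
```

```bash
python3 - <<'E'
from h import *
b=np.load('b.npy'); s=arm.read_state(); print(s['clock'],bx(b,s['position']),T(b)[:3,:3].T@s['force'])
P=lambda a,r,px=-.051:(px-r*np.cos(a),0,.13+r*np.sin(a))
c=shot('wrist','w15');sc=shot('scene','s15')
# along x at y=0.07, z=.1: intensity profile mapped to box x
for n,c in(('now',c),('w4',load('w4')),('scene now',sc),('scene s3',load('s3'))):
    xs=np.arange(-.150,-.095,.001)
    pr=[np.mean([cv2.getRectSubPix(c['color'],(1,1),tuple(map(float,proj(c,w(b,(x,y,.1)))))).mean() for y in np.r_[.05:.1:.004]]) for x in xs]
    print(n,[(round(x*1000),int(p)) for x,p in zip(xs,pr)])
c=load('w15')
for L in(1.9,2.0,2.12): print(L,[proj(c,w(b,P(*q))) for q in((1.047+L,.022),(.942+L-.03,.092))])
u=int(proj(c,w(b,P(3.06,.08)))[0]); v=int(proj(c,w(b,P(3.03,.092)))[1]); print(v,c['color'].mean(2)[max(v-15,0):v+15,u-4:u+5].mean(1).astype(int))
E
```

```text
28.125 [-1.29903321e-01 -1.71473271e-04  2.80773082e-01] [-0.62226578  0.40466073 -0.22871499]
now [(-150, 113), (-149, 116), (-148, 116), (-147, 117), (-146, 116), (-145, 115), (-144, 115), (-143, 116), (-142, 117), (-141, 117), (-140, 118), (-139, 119), (-138, 119), (-137, 120), (-136, 118), (-135, 115), (-134, 128), (-133, 150), (-132, 158), (-131, 159), (-130, 157), (-129, 155), (-128, 154), (-127, 155), (-126, 157), (-125, 158), (-124, 156), (-123, 154), (-122, 154), (-121, 154), (-120, 155), (-119, 156), (-118, 158), (-117, 159), (-116, 159), (-115, 158), (-114, 146), (-113, 100), (-112, 34), (-111, 38), (-110, 39), (-109, 31), (-108, 90), (-107, 150), (-106, 167), (-105, 164), (-104, 162), (-103, 163), (-102, 162), (-101, 160), (-100, 157), (-99, 159), (-98, 161), (-97, 161), (-96, 160)]
w4 [(-150, 114), (-149, 113), (-148, 114), (-147, 114), (-146, 115), (-145, 115), (-144, 116), (-143, 116), (-142, 117), (-141, 117), (-140, 117), (-139, 117), (-138, 118), (-137, 126), (-136, 140), (-135, 153), (-134, 156), (-133, 154), (-132, 152), (-131, 151), (-130, 151), (-129, 153), (-12
[... 1573 characters left out ...]
, 58), (-116, 32), (-115, 21), (-114, 21), (-113, 38), (-112, 67), (-111, 97), (-110, 119), (-109, 133), (-108, 142), (-107, 145), (-106, 145), (-105, 145), (-104, 144), (-103, 143), (-102, 143), (-101, 143), (-100, 143), (-99, 143), (-98, 144), (-97, 144), (-96, 144)]
1.9 [(np.float64(319.80382540098685), np.float64(84.08371110464535)), (np.float64(319.53462862690594), np.float64(-15.780894244826925))]
2.0 [(np.float64(319.8098446091355), np.float64(84.03395354762262)), (np.float64(319.569514482439), np.float64(-14.18890911572882))]
2.12 [(np.float64(319.817646908599), np.float64(84.32393197797077)), (np.float64(319.61251875753595), np.float64(-10.55284906588659))]
-10 [131 130 130 130 131]
```

```bash
python3 -c "
from workcell import arm
print(arm.close_job(), arm.read_state()['clock'])"
```

```text
the job is handed in; nothing more can be done
the job is handed in; nothing more can be done
```

The box is closed and latched, and I handed the job in at about 28 s of robot time (the limit is 69 s). No verdict was reported.

- **Drawer:** I pushed it in with shut fingers, off to one side of the pull. The door met the gasket at about 7.6 N.
- **Loop:** I lowered the bar outside the keeper's lip. It touched the ledge, peaking at about 11 N, and I then drew it under the lip until it met the wall at about 14 N. A camera view afterwards showed it hooked, with the lever still up at roughly 1.25 rad by my estimate.
- **Lever:** I pushed it back along its arc, reading about 4 N at most. The resistance then dropped to near zero as it went over.

**Last checks:**
- **Lever stop:** A light press on the closed lever found a firm stop at the height expected for 2.12 rad. That press read up to 12.7 N.
- **Drawer squeeze:** The wrist and scene cameras both show the door about 3 mm further in than when it first met the gasket. That is past the required 2.5 mm but a little short of the nominal 3.7 mm.
- **Arm:** It was standing clear, with contact force near zero.

**What did not fully agree:**
- The throw took less force than the 8 N the task gives, and I did not catch the moment of the snap itself.
- The lever tip read about 2.0 rad in the wrist image just before it read closed.
- My final tip reading fell outside the picture, so the stop was confirmed by feel and by the earlier image.
- The bar's place under the lip at the end was not measured directly. I infer it from the squeezed gasket.

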